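# Lock the welding positioner with its pin, hole found by feel

### The job

Lock the welding positioner: take the lock pin by its block handle from its rest, put the rod through the window in the front of the guard, and gently feel along the lock bar hidden inside for its hole, which may have stopped anywhere along the window. Push the pin fully home, handle up against the guard, let go of it and leave it there; never jam it hard against the positioner, and leave the other things on the table alone.

Things in the scene. Friction and masses are not known exactly. Their poses are not given: they have to be found in the camera images.
- pin_grip (a point): Centre of the lock pin's handle, a plain aluminium block 64 mm long (x), 28 wide (y), 34 high (z). From the middle of its front end a steel rod, 14 mm diameter, 105 mm long, runs along +x, on the line through this point. x: along the rod towards its tip; z: up. At the start the pin lies level on its rest, this point 27 mm above the table.
- pin_tip (a point): Centre of the rod's free end, 137 mm ahead of the handle's centre along the rod; same axes. The last 12 mm of the rod taper to a flat end 6 mm across.
- pin: The whole lock pin, about 0.3 kg, balancing about 15 mm ahead of the handle's centre. Origin at the centre of the handle's underside, 17 mm below the handle's centre; same axes.
- pin_rest: The pin's fixed steel rest: a 22 mm wide bar 10 mm high under the handle and, 65 to 85 mm ahead of the handle's centre, a fork with two cheeks up to 32 mm high beside the rod. Origin on the table under the handle's centre at the start; x along the rod. Lift the pin straight up 30 mm or more to clear it.
- positioner: Welding positioner, fixed: a grey steel guard box 220 mm wide (y), 110 mm high, with a flat upright front facing the robot; on it a steel turntable, top at 123 mm, front edge 40 mm behind the guard's front, with a workpiece up to 171 mm high from 100 mm behind the front. Origin: on the table under the middle of the guard's front face; x: level, straight into the guard; y: left along the front; z: up.
- window (a point): Centre of the guard's only window, on its front face 85 mm above the table; axes as the positioner's. The window is 92 mm wide (y from -46 to 46), 24 mm high, in 4 mm sheet, closed to view by a black split seal that the rod passes without resistance. Fully home, the handle's front end meets the guard around the window and the tip is 105 mm in; once let go it may hang slightly.
- lock_face (a point): A point on the hidden lock bar's flat upright face, 40 mm straight in from the window's centre; axes as the positioner's. This is not the hole. The bar is steel, 40 mm thick, covers the whole window and stands firm. Its one through hole is 18 mm wide (y), 22 mm high, level with the window's centre, but its y is unknown, -28 to 28 mm from this point: it must be felt for.
- hammer: Bystander: a hammer 260 mm long lying flat, origin under its middle. Leave it alone.
- brush: Bystander: a brush 220 mm long lying flat, origin under its middle. Leave it alone.
- channel: Bystander: a short open steel channel, 100 x 50 x 25 mm high, origin at the centre of its underside. Leave it alone.
- square: Bystander: an L-shaped steel square standing up, 90 mm long, 22 mm wide, 89 mm high, origin at the centre of its underside. Leave it alone.
- can: Bystander: a closed aluminium spray can, 66 mm across, 170 mm high, standing, origin at the centre of its underside. Leave it alone.
- brick_block: Bystander: a clay fire brick, 200 x 100 x 60 mm high, origin at the centre of its underside. Leave it alone.
- pipe_end: Bystander: a short steel pipe standing on end, 76 mm across, 70 mm high, origin at the centre of its underside. Leave it alone.
Not all that is in view belongs to the job. Leave any pink or turquoise look-alike of the pin alone.

How it is judged (in metres and radians):
On the way:
1. the rod's tip is through the window, inside the guard (x of pin_tip in the frame of positioner between 0.01 and 0.06 m and y of pin_tip in the frame of positioner between -0.05 and 0.05 m and z of pin_tip in the frame of positioner between 0.07 and 0.1 m), for 0.1 s.
At the end, for the whole second after the job is handed in: The pin is through the lock bar's hole and fully home: its tip 95 to 112 mm behind the guard's front face (handle within 10 mm of the guard), within 50 mm of the window's middle sideways and 60 to 105 mm above the table, the rod within 0.2 rad of square to the guard's front, released and at rest (x of pin_tip in the frame of positioner between 0.095 and 0.112 m and y of pin_tip in the frame of positioner between -0.05 and 0.05 m and z of pin_tip in the frame of positioner between 0.06 and 0.105 m and angle between the x axis of pin_grip and the x axis of positioner, either way round below 0.2 rad and linear speed of pin below 0.02 m/s and angular speed of pin below 0.2 rad/s); the robot touches nothing.
It fails at once if the pin is jammed against the positioner with more than 60 N (contact force between pin and positioner above 60 N).
It fails at once if a bystander moved more than 30 mm (distance of any of hammer, brush, channel, square, can, brick_block, pipe_end from where it was at the start of the episode above 0.03 m).
It also fails if it takes over 67 s, if anything falls off the work surface, if the arm or the gripper's body presses on something with over 40 N, if the wrist force passes 120 N, or if a joint passes its speed limit or range.

### The arm

A 6-joint arm with a two-finger parallel gripper is mounted at the origin on the work surface. World frame = base frame: x ahead of the robot, y to its left, z up, the work surface at z = 0. Lengths are in m, angles in degrees, forces in N, time in s.
With the tool pointing down it reaches from about 0.4 to 0.825 m from the base axis. Payload 7 kg.
Tool frame: the origin (TCP) lies midway between the tips of the shut fingers; the grasp point (between the pads) lies 19 mm behind it; x points along the fingers, z is the direction in which the jaws open and shut, and the axes are right-handed (so a half turn about x gives the same grasp; the last joint's range is limited). The gripper opens to 88 mm and grips with 3 to 60 N. Pads are 19 mm wide; open, the fingers measure 130 mm over their backs; the gripper's body (78 mm by 193 mm) begins 47 mm behind the grasp point.
Start: joints at [85.606, 20.546, 0.682, 0, -70.136, -16.507], TCP at [0.241, 0.631, 0.227] pointing down, gripper open.
Joint ranges: [-176.03, 176.03], [-82.01, 121.73], [-58.28, 71.71], [-173.87, 95.51], [-174.79, -0.11], [-173.66, 173.66]. Speed limits (degrees/s): [136.94, 136.94, 172.46, 180, 180, 180].

### API

Orientations are given as [roll, pitch, yaw] about the fixed x, y, z axes, in that order (R = Rz(yaw) Ry(pitch) Rx(roll)).
In Python, from plant import get_state, capture, close_job gives the robot as it stands.
- The arm moves only by the tool play_rows, never from a script. Its argument "series" is one flat list of numbers, 4 for each row, row after row: the shift along the tool's x, y, z in m, then the turn about the tool's x in rad. In form: [tx, ty, tz, spin, tx, ty, tz, spin, ...]. A call has exactly 5 rows; each row shifts and turns the commanded pose from where the row before left it, along the tool's axes as they then stand; what a row does not reach is not made up. A row lasts 1/12 s, in which the tool goes at most 41.7 mm and 7.16 degrees, less where a joint would pass 70% of its speed; a pose out of reach is approached as far as the arm can. A call is refused whole if a number of a shift passes 0.0417 or a number of a turn 0.125, either way. A call with a gripper value outside its range is refused whole. "jaw" is the opening in per cent of the stroke, from 0 (shut) to 100 (fully open), set as the call begins (left out, the last holds). The fingers move at their own pace and stop on an object; "squeeze" is the grip in N (left out, the last holds). Time passes only in rows, so rows that do not move let the fingers close, or fill a call up. It gives the time, the measured TCP pose, the force and the opening at its end, in the units of the state.
- get_state(): the state, without advancing time (a new reading comes with each control period).
- capture(name): name is "scene" or "top"; returns a dict with "img" (480x640x3 uint8, blue, green, red), "K" (3x3 intrinsics, pixels), "world_from_camera" (4x4, takes a point from camera to world coordinates). Camera axes: x right, y down, z forward; pixel columns grow to the right and rows downward; lengths in m; the calibration is good to about 2 mm. A picture is of the moment at which its call begins. There is no depth.
- close_job(): hands the job in, once; it reports no verdict.
The state is a dict: "time_s": time; "joints": joint angles; "qd": joint speeds; "joint_torque": joint torques, N m; "tcp_pos": TCP position; "eef_rot": TCP orientation; "contact_force": force on the tool from outside, world axes, zero at the start; "moment": the same for the moment, N m; "gripper_width": finger opening in m.
Only numpy, scipy, OpenCV 4.12 (cv2) and the standard library are available. Lean on these libraries where they do the work, as an engineer would, in place of code of your own. Each camera call takes 0.05 s, during which the arm holds its last target.

## Working session

There is one attempt and no reset: what is moved stays moved. The work goes in short steps, Python scripts to look and compute and a tool call to move; the robot and the scene stay as the last step left them, time stands still between calls to the robot, and variables do not carry over. Pictures are saved under pics/ and viewed, and the job is handed in when it is done.

Besides the shell and the picture viewer there is one more tool, called after "Call:" as name(argument=value, ...) on one line, values as JSON. play_rows: Moves the arm, as the interface text tells. Its arguments: {"type":"object","properties":{"series":{"type":"array","items":{"type":"number"}},"jaw":{"type":"number"},"squeeze":{"type":"number"}},"required":["series"]}

```bash
mkdir -p pics; ls; python3 - <<'E'
from plant import *
import cv2
print(get_state())
for n in("scene","top"):
    c=capture(n); cv2.imwrite(f"pics/{n}0.png",c["img"]); print(n,c["K"],c["world_from_camera"])
E
```

```text
pics
{'time_s': 0.0, 'joints': array([ 8.56077543e+01,  2.05916051e+01,  6.32846641e-01, -2.10728181e-02,
       -7.01351241e+01, -1.65078906e+01]), 'qd': array([ 0.01852413,  0.00223449,  0.07594111, -0.06051404, -0.04952011,
       -0.03066301]), 'joint_torque': array([-6.50894999e-04, -5.82721961e+01,  2.93045551e+01,  6.99691460e+00,
        6.80463592e-03, -1.75280138e-04]), 'tcp_pos': array([0.24063304, 0.63011935, 0.22561073]), 'eef_rot': array([   4.594605  ,   89.90404951, -106.31270813]), 'contact_force': array([-0.37402525, -0.25004983, -0.20327172]), 'moment': array([-0.00330022, -0.03911092, -0.0101841 ]), 'gripper_width': 0.08750244427169106}
scene [[571.48340721   0.         303.19469727]
 [  0.         571.48340721 235.10087358]
 [  0.           0.           1.        ]] [[-0.37442213  0.53555252 -0.75696207  1.48279121]
 [ 0.92711168  0.2016991  -0.31588196  0.40838935]
 [-0.01649281 -0.82006157 -0.5720376   0.8301491 ]
 [ 0.          0.          0.          1.        ]]
top [[616.55887165   0.         326.47999126]
 [  0.         616.55887165 251.5662538 ]
 [  0.           0.           1.        ]] [[-7.03375473e-03 -9.81195914e-01  1.92886250e-01  1.47844512e-01]
 [-9.99963028e-01  5.94737948e-03 -6.21065648e-03 -8.99880231e-04]
 [ 4.94670303e-03 -1.92922803e-01 -9.81201469e-01  1.79003360e+00]
 [ 0.00000000e+00  0.00000000e+00  0.00000000e+00  1.00000000e+00]]
```

View pics/scene0.png

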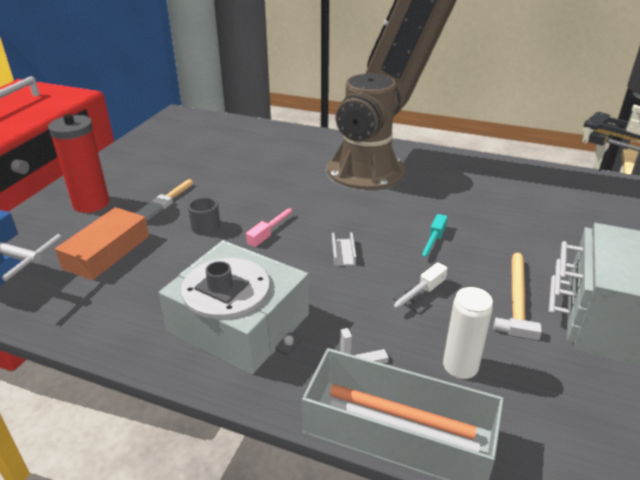

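View pics/top0.png

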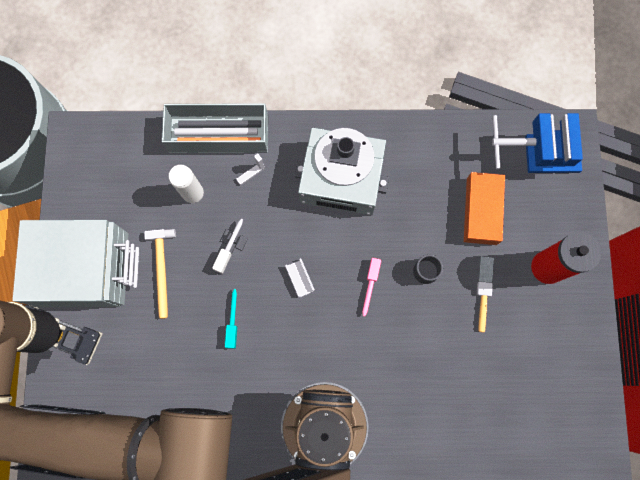

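The top view shows the pin's white handle near (220,262) and its tip near (240,221). The guard's front edge is around y≈205, with x from 299 to 379. I'll enlarge both.

```bash
python3 - <<'E'
import cv2
t=cv2.imread("pics/top0.png");s=cv2.imread("pics/scene0.png")
cv2.imwrite("pics/a.png",cv2.resize(t[205:285,195:275],None,fx=7.5,fy=7.5,interpolation=cv2.INTER_CUBIC))
cv2.imwrite("pics/b.png",cv2.resize(t[120:220,285:400],None,fx=6,fy=6,interpolation=cv2.INTER_CUBIC))
cv2.imwrite("pics/c.png",cv2.resize(s[255:315,385:465],None,fx=8,fy=8,interpolation=cv2.INTER_CUBIC))
E
```

```text
(no output)
```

View pics/a.png

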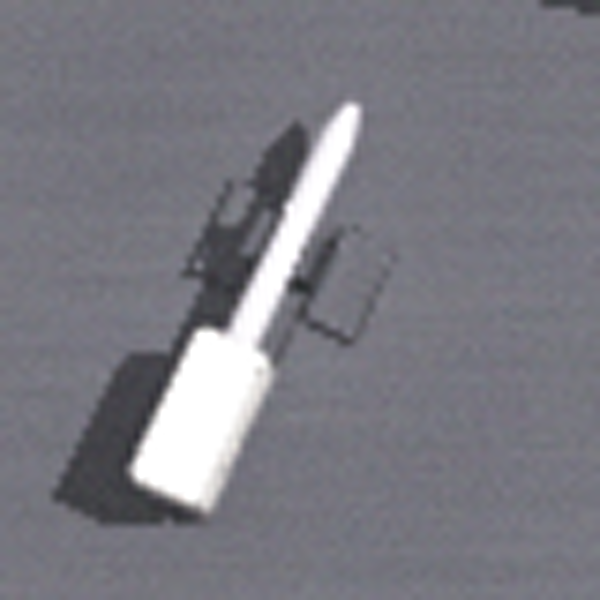

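View pics/b.png

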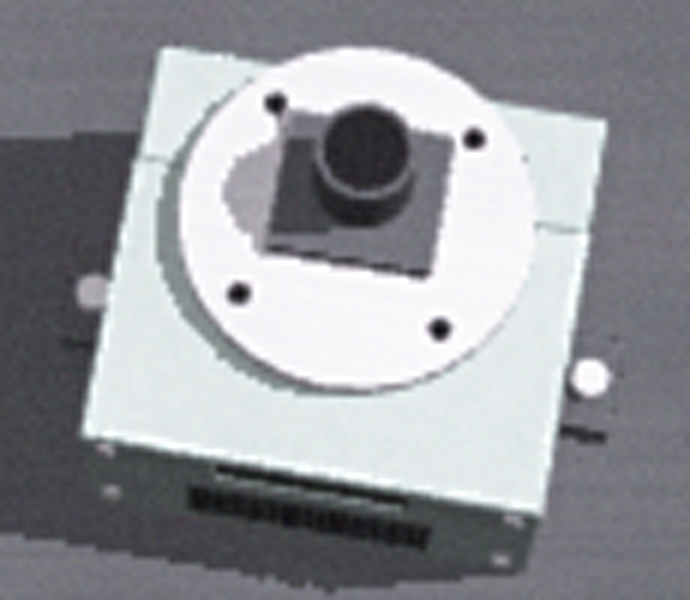

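View pics/c.png

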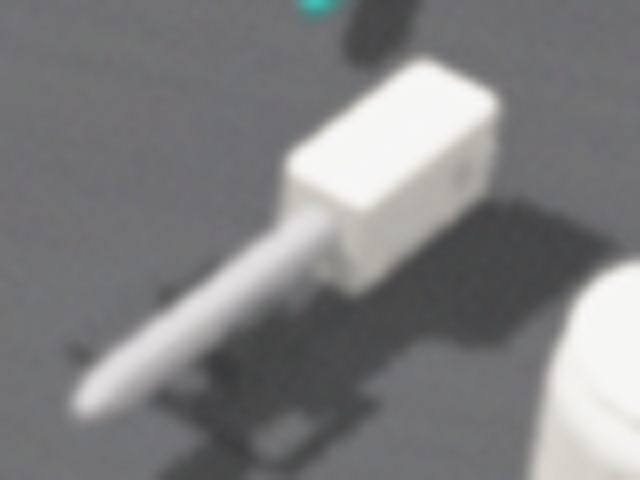

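```bash
cat > h.py <<'E'
import numpy as np, cv2
CAM={'scene':(np.array([[571.48340721,0,303.19469727],[0,571.48340721,235.10087358],[0,0,1]]),np.array([[-0.37442213,0.53555252,-0.75696207,1.48279121],[0.92711168,0.2016991,-0.31588196,0.40838935],[-0.01649281,-0.82006157,-0.5720376,0.8301491],[0,0,0,1]])),
'top':(np.array([[616.55887165,0,326.47999126],[0,616.55887165,251.5662538],[0,0,1]]),np.array([[-7.03375473e-03,-9.81195914e-01,1.92886250e-01,1.47844512e-01],[-9.99963028e-01,5.94737948e-03,-6.21065648e-03,-8.99880231e-04],[4.94670303e-03,-1.92922803e-01,-9.81201469e-01,1.79003360e+00],[0,0,0,1]]))}
def proj(n,P):
    K,T=CAM[n];P=np.atleast_2d(P);c=(P-T[:3,3])@T[:3,:3];q=c@K.T;return q[:,:2]/q[:,2:]
def ray(n,uv,z):
    K,T=CAM[n];uv=np.atleast_2d(uv).astype(float);d=np.c_[uv,np.ones(len(uv))]@np.linalg.inv(K).T@T[:3,:3].T
    o=T[:3,3];return o+d*((z-o[2])/d[:,2])[:,None]
def crop(xy,f,off): return (np.atleast_2d(xy)+.5)/f-.5+np.array(off)
def pinpose(p): # x,y,zc,yaw(rad)
    c,s=np.cos(p[3]),np.sin(p[3]);R=np.array([[c,-s,0],[s,c,0],[0,0,1]]);return R,np.array(p[:3])
def hulls(n,p):
    R,t=pinpose(p)
    B=np.array([[a,b,c] for a in(-.032,.032) for b in(-.014,.014) for c in(-.017,.017)])
    th=np.linspace(0,2*np.pi,24,endpoint=False)
    cyl=[[x,r*np.cos(a),r*np.sin(a)] for x,r in((.03,.007),(.125,.007),(.137,.003)) for a in th]
    return [cv2.convexHull(proj(n,P@R.T+t).astype(np.float32))[:,0] for P in(B,np.array(cyl))]
def mask(n,p,S=8):
    m=np.zeros((480,640),np.float32)
    x0,y0,w,h=({'top':(195,200,85,90),'scene':(385,250,85,70)})[n]
    M=np.zeros((h*S,w*S),np.uint8)
    for H in hulls(n,p): cv2.fillConvexPoly(M,np.round((H-[x0-.5,y0-.5])*S).astype(int),255)
    return cv2.resize(M,(w,h),interpolation=cv2.INTER_AREA)/255.,(x0,y0,w,h)
E
python3 - <<'E'
from h import *
from scipy.optimize import minimize
a=ray('top',crop([[350,108],[165,495]],7.5,(195,205)),.027);print(a)
t=cv2.imread("pics/top0.png").min(2).astype(float)
s=cv2.imread("pics/scene0.png").min(2).astype(float)
hd=ray('top',[[220.5,261]],.04)[0];tip=a[0];yaw=np.arctan2(tip[1]-hd[1],tip[0]-hd[0])
def cost(q,which):
    p=[q[0],q[1],.027,q[2]];c=0
    if 't' in which:
        m,(x,y,w,h)=mask('top',p);I=np.clip((t[y:y+h,x:x+w]-110)/110,0,1);c+=((m-I)**2).sum()
    if 's' in which:
        m,(x,y,w,h)=mask('scene',p);I=np.clip((s[y:y+h,x:x+w]-90)/50,0,1);
        yy,xx=np.mgrid[y:y+h,x:x+w]; I[(xx>448)&(yy>283)]=0
        c+=((m-I)**2).sum()
    return c
q0=[tip[0]-.137*np.cos(yaw),tip[1]-.137*np.sin(yaw),yaw];print(q0)
for wh in('t','s','ts'):
    r=minimize(cost,q0,args=(wh,),method='Nelder-Mead',options=dict(initial_simplex=[q0]+[np.array(q0)+np.eye(3)[i]*[.006,.006,.06] for i in range(3)]))
    print(wh,r.x,np.degrees(r.x[2]),r.fun)
# guard
off=(285,120)
e=ray('top',crop([[83,437],[541,515],[605,120],[162,47]],6,off),.11);print('top corners',e,np.linalg.norm(e[1]-e[0]))
d=e[0]-e[1];print('yaw of y axis',np.degrees(np.arctan2(d[1],d[0]))-90)
o=(e[0]+e[1])/2;yh=d/np.linalg.norm(d);xh=np.array([yh[1],-yh[0],0]);
for w in [(0,.11),(.046,.097),(-.046,.097),(-.046,.073),(.046,.073),(0,0),(.11,0)]:
    P=[*(o+yh*w[0])[:2],w[1]];u=proj('top',P)[0];print(w,u,(u-off+.5)*6-.5)
E
```

```text
[[0.5937136  0.23811539 0.027     ]
 [0.44031184 0.30643548 0.027     ]]
[np.float64(0.46806503366222607), np.float64(0.29271793394474827), np.float64(-0.4099448503903863)]
t [ 0.47046121  0.29229591 -0.42130202] -24.13882773194528 42.07324732064272
s [ 0.46488463  0.29299063 -0.41668897] -23.874519585604922 699.8156672049212
ts [ 0.46852943  0.29249483 -0.41708894] -23.897435802174392 764.8052227986057
top corners [[ 0.64917098  0.06667903  0.11      ]
 [ 0.60989813 -0.14857142  0.11      ]
 [ 0.80591    -0.18366278  0.11      ]
 [ 0.84417047  0.02896161  0.11      ]] 0.21880382670206514
yaw of y axis -10.339988384567505
(0, 0.11) [336.51497801 198.90502547] [311.58986808 475.93015283]
(0.046, 0.097) [320.50025856 197.4572504 ] [215.50155135 467.24350242]
(-0.046, 0.097) [352.36239176 202.88546721] [406.67435057 499.81280326]
(-0.046, 0.073) [351.97812008 205.13759156] [404.36872047 513.32554934]
(0.046, 0.073) [320.53826232 199.77789932] [215.72957391 481.16739594]
(0, 0) [335.74798315 209.05247398] [306.98789891 536.81484387]
(0.11, 0) [299.67468318 202.89158744] [ 90.54809906 499.84952465]
```

```bash
cat >> h.py <<'E'
from scipy.spatial.transform import Rotation as Ro
def state():
    from plant import get_state
    s=get_state();R=Ro.from_euler('xyz',s['eef_rot'],degrees=True).as_matrix();return s,R
def togo(target,ang):
    """target TCP world, ang: wanted heading (deg) of tool y"""
    s,R=state();d=R.T@(np.array(target)-s['tcp_pos'])
    hy=np.degrees(np.arctan2(R[1,1],R[0,1]))
    print('t',round(s['time_s'],2),'tcp',s['tcp_pos'].round(4),'hy',hy.round(2),'xdown',R[:,0].round(4),'d_tool',d.round(4),'spin',np.radians(hy-ang).round(4),'F',s['contact_force'].round(1),'M',s['moment'].round(2),'w',round(s['gripper_width'],4))
E
python3 - <<'E'
from h import *
togo([.4705,.2923,.10],-24.1)
p=[.4705,.2923,.027,np.radians(-24.1)]
for n,(x,y,w,h,f) in {'top':(195,200,85,90,6),'scene':(385,250,85,70,8)}.items():
    I=cv2.resize(cv2.imread(f"pics/{n}0.png")[y:y+h,x:x+w],None,fx=f,fy=f,interpolation=cv2.INTER_CUBIC)
    for H in hulls(n,p): cv2.polylines(I,[np.round((H-[x,y]+.5)*f).astype(int)],True,(0,0,255),1)
    cv2.imwrite(f"pics/o_{n}.png",I)
a=cv2.imread("pics/o_top.png");b=cv2.imread("pics/o_scene.png")
b=cv2.resize(b,(0,0),fx=.42,fy=.42) if 0 else b
H=max(a.shape[0],b.shape[0]);o=np.zeros((H,a.shape[1]+b.shape[1],3),np.uint8);o[:a.shape[0],:a.shape[1]]=a;o[:b.shape[0],a.shape[1]:]=b
cv2.imwrite("pics/o.png",cv2.resize(o,(800,int(H*800/o.shape[1]))))
E
```

```text
t 0.1 tcp [0.2407 0.6302 0.2257] hy -20.91 xdown [-4.0e-04 -1.5e-03 -1.0e+00] d_tool [0.1261 0.3352 0.2334] spin 0.0557 F [-0.4  0.2 -0.6] M [-0.03  0.03  0.03] w 0.0872
```

View pics/o.png

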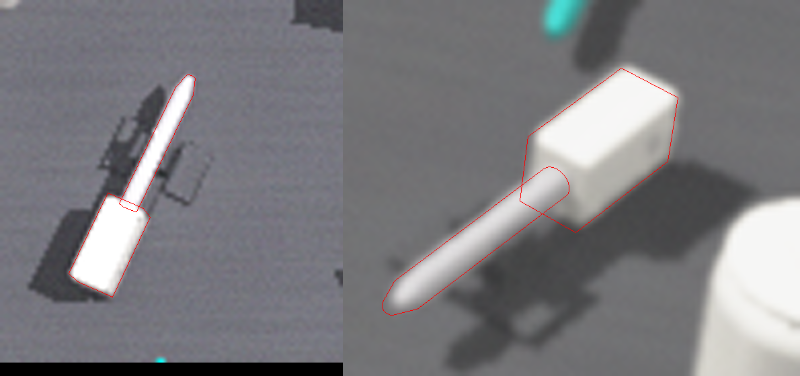

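The overlay fits within about 1 px in both views. The pin is at (0.469, 0.293) with yaw -24°. The window matches the upper slot in the top view. Moving above the pin now.

Call:
play_rows(series=[0,0.0333,0.0233,0.0056,0,0.0333,0.0233,0.0056,0,0.0333,0.0233,0.0056,0,0.0333,0.0233,0.0056,0,0.0333,0.0233,0.0056], jaw=100)

```text
time_s: 0.52
tcp_pos: [0.3534, 0.4592, 0.2262]
eef_rot: [-7.0, 90.0, -119.5]
contact_force: [1.1, 0.2, 0.6]
gripper_width: 0.0874
```

Call:
play_rows(series=[0,0.0333,0.0233,0.0056,0,0.0333,0.0233,0.0056,0,0.0333,0.0233,0.0056,0.01,0.0333,0.0233,0.0056,0.02,0.0333,0.0233,0.0056])

```text
time_s: 0.93
tcp_pos: [0.46, 0.2903, 0.1999]
eef_rot: [158.1, 89.8, 44.0]
contact_force: [0.5, 0.6, -0.2]
gripper_width: 0.0876
```

Call:
play_rows(series=[0.03,0,0,0,0.03,0,0,0,0.02,0,0,0,0,0,0,0,0,0,0,0])

```text
time_s: 1.35
tcp_pos: [0.4582, 0.2908, 0.1176]
eef_rot: [-7.9, 89.8, -122.0]
contact_force: [0.7, -0.9, 0.4]
gripper_width: 0.0872
```

```bash
python3 -c "
from h import *
togo([.469,.2927,.011],-24.1)"
```

```text
t 1.35 tcp [0.4582 0.2908 0.1176] hy -24.11 xdown [-0.0015 -0.0023 -1.    ] d_tool [ 0.1066  0.0092 -0.0065] spin -0.0001 F [ 0.7 -0.9  0.4] M [ 0.02 -0.03 -0.  ] w 0.0872
```

Call:
play_rows(series=[0.005,0.0046,-0.0033,0,0.01,0.0046,-0.0032,0,0.02,0,0,0,0.02,0,0,0,0,0,0,0])

```text
time_s: 1.77
tcp_pos: [0.4685, 0.2926, 0.0603]
eef_rot: [-24.7, 89.8, -138.9]
contact_force: [-0.4, -0.5, -1.7]
gripper_width: 0.0874
```

```bash
python3 -c "
from h import *
togo([.469,.2927,.011],-24.1)
from plant import capture
I=capture('top')['img'][180:300,170:310];cv2.imwrite('pics/d1.png',cv2.resize(I,None,fx=5,fy=5,interpolation=2))"
```

```text
t 1.77 tcp [0.4685 0.2926 0.0603] hy -24.15 xdown [-0.0031 -0.0027 -1.    ] d_tool [ 0.0493  0.0005 -0.0005] spin -0.0008 F [-0.4 -0.5 -1.7] M [-0.15  0.18 -0.01] w 0.0874
```

View pics/d1.png

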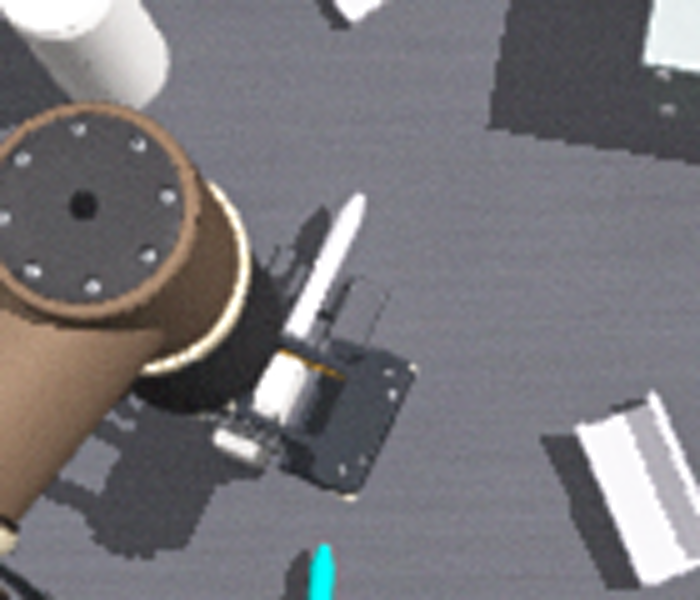

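The pin lies square between the fingers, with its handle at about (285,385) in the crop, and the jaws straddle it. Lowering and gripping.

Call:
play_rows(series=[0.012,0,0,0,0.012,0,0,0,0.012,0,0,0,0.0125,0.0005,0,0,0,0,0,0])

```text
time_s: 2.23
tcp_pos: [0.4699, 0.2934, 0.0142]
eef_rot: [-17.5, 89.9, -131.6]
contact_force: [0.4, 0.2, 0.0]
gripper_width: 0.088
```

Call:
play_rows(series=[0,0,0,0,0,0,0,0,0,0,0,0,0,0,0,0,0,0,0,0], jaw=0, squeeze=35)

```text
time_s: 2.65
tcp_pos: [0.4702, 0.2938, 0.0155]
eef_rot: [163.3, 89.9, 49.2]
contact_force: [1.4, 0.0, 0.3]
gripper_width: 0.0597
```

Call:
play_rows(series=[0,0,0,0,0,0,0,0,0,0,0,0,0,0,0,0,0,0,0,0])

```text
time_s: 3.07
tcp_pos: [0.4702, 0.2938, 0.0148]
eef_rot: [164.4, 90.0, 50.3]
contact_force: [-0.3, 0.2, 0.3]
gripper_width: 0.0276
```

```bash
python3 -c "
from h import *
togo([.469,.2927,.011],-24.1)"
```

```text
t 3.07 tcp [0.4702 0.2938 0.0148] hy -24.1 xdown [ 5.e-04  6.e-04 -1.e+00] d_tool [ 0.0038 -0.0006  0.0014] spin -0.0001 F [-0.3  0.2  0.3] M [ 0.33 -0.04  0.01] w 0.0276
```

Call:
play_rows(series=[-0.01,0,0,0,-0.015,0,0,0,-0.02,0,0,0,-0.02,0,0,0,-0.02,0,0,0])

```text
time_s: 3.48
tcp_pos: [0.4692, 0.2927, 0.1006]
eef_rot: [-22.9, 89.9, -137.0]
contact_force: [0.6, 0.4, -3.6]
gripper_width: 0.0276
```

Call:
play_rows(series=[0,0,0,0,0,0,0,0,0,0,0,0,0,0,0,0,0,0,0,0])

```text
time_s: 3.9
tcp_pos: [0.4693, 0.2927, 0.0985]
eef_rot: [-19.6, 89.9, -133.7]
contact_force: [-0.2, -0.3, -4.0]
gripper_width: 0.0277
```

```bash
python3 - <<'E'
from h import *
th=np.radians(-10.3);x=np.array([np.cos(th),np.sin(th)])
W=np.array([.6295,-.0409])
togo([*(W-x*(.137+.04)),.074],-10.3)
from plant import capture
I=capture('top')['img'][170:290,180:320];a=cv2.resize(I,None,fx=4,fy=4,interpolation=2)
I=capture('scene')['img'];cv2.imwrite('pics/e_scene.png',I);cv2.imwrite('pics/e.png',cv2.resize(I[210:310,370:490],None,fx=6,fy=6,interpolation=2));cv2.imwrite('pics/e2.png',a)
E
```

```text
t 3.9 tcp [0.4693 0.2927 0.0985] hy -24.12 xdown [-0.0017 -0.0018 -1.    ] d_tool [0.025  0.1107 0.2812] spin -0.2413 F [-0.2 -0.3 -4. ] M [ 0.03  0.05 -0.02] w 0.0277
```

View pics/e.png

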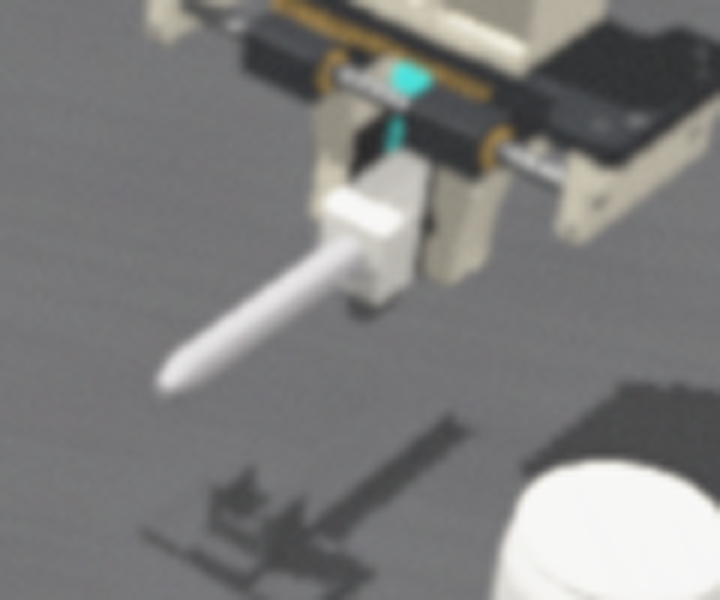

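View pics/e2.png

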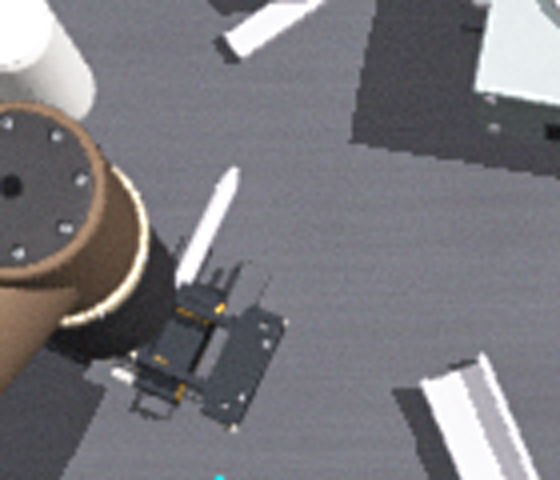

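```bash
cat >> h.py <<'E'
def tri(us,ut):
    from scipy.optimize import least_squares
    r=least_squares(lambda P:np.r_[(proj('scene',P)-us).ravel(),(proj('top',P)-ut).ravel()],[.55,.1,.1]);return r.x,r.fun
E
python3 - <<'E'
from h import *
print(tri(crop([[168,381]],6,(370,210)),crop([[236,171]],4,(180,170))))
p=[.4693,.2927,.1105,np.radians(-24.1)]
I=cv2.imread('pics/e.png')
for H in hulls('scene',p): cv2.polylines(I,[np.round((H-[370,210]+.5)*6).astype(int)],True,(0,0,255),1)
cv2.imwrite('pics/e3.png',I)
E
```

```text
(array([0.59045046, 0.23683962, 0.11281532]), array([-0.696786  , -0.00330523, -0.95812463,  0.22979866]))
```

View pics/e3.png

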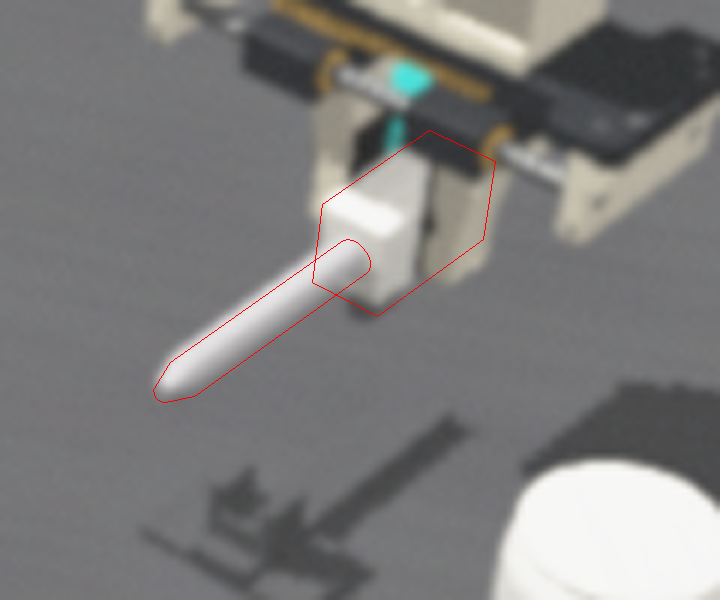

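The pin is held level. The tip triangulates to z≈0.113, so the pin axis is about TCP z + 12 mm. Moving in front of the window.

Call:
play_rows(series=[0,0.006,0.015,0,0,0.0122,0.0311,0,0,0.0122,0.0311,0,0,0.0122,0.0311,0,0,0.0122,0.0311,0])

```text
time_s: 4.42
tcp_pos: [0.4623, 0.142, 0.0993]
eef_rot: [-26.1, 89.9, -140.2]
contact_force: [0.9, -0.6, -3.5]
gripper_width: 0.0277
```

Call:
play_rows(series=[0,0.0122,0.0311,0,0,0.0122,0.0311,0,0,0.0122,0.0311,0,0,0.0122,0.0311,0,0,0.0073,0.0174,0])

```text
time_s: 4.83
tcp_pos: [0.4548, -0.0115, 0.0994]
eef_rot: [-44.5, 89.9, -158.7]
contact_force: [0.2, -0.2, -3.7]
gripper_width: 0.0283
```

Call:
play_rows(series=[0,0,0,-0.08,0,0,0,-0.08,0,0,0,-0.0813,0,0,0,0,0,0,0,0])

```text
time_s: 5.25
tcp_pos: [0.456, -0.0089, 0.0995]
eef_rot: [-57.9, 90.0, -158.3]
contact_force: [0.2, 0.3, -2.8]
gripper_width: 0.0276
```

```bash
cat >>h.py <<'E'
TH=np.radians(-10.3);GX=np.array([np.cos(TH),np.sin(TH)]);GY=np.array([-GX[1],GX[0]]);W=np.array([.6295,-.0409])
def where(L=.137):
    s,R=state();p=s['tcp_pos'][:2]-W
    hy=np.arctan2(R[1,1],R[0,1]);tip=p+L*np.array([np.cos(hy),np.sin(hy)])
    print('tip in guard: x %.1f y %.1f z %.1f mm'%(tip@GX*1e3,tip@GY*1e3,s['tcp_pos'][2]*1e3+12),'yawerr %.2f'%np.degrees(hy-TH),'F guard x %.1f y %.1f z %.1f'%(s['contact_force'][:2]@GX,s['contact_force'][:2]@GY,s['contact_force'][2]),'M',s['moment'].round(2),'t %.1f'%s['time_s'])
E
python3 - <<'E'
from h import *
where(); togo([*(W-GX*(.137+.04)),.074],-10.3)
from plant import capture
I=capture('top')['img'][140:260,270:410];cv2.imwrite('pics/f.png',cv2.resize(I,None,fx=5,fy=5,interpolation=2))
E
```

```text
tip in guard: x -39.4 y 0.1 z 111.5 mm yawerr -0.14 F guard x 0.2 y 0.3 z -2.8 M [-0.03  0.02  0.  ] t 5.2
t 5.25 tcp [ 0.456  -0.0089  0.0995] hy -10.44 xdown [-5.e-04 -2.e-04 -1.e+00] d_tool [ 0.0255 -0.0006  0.0005] spin -0.0025 F [ 0.2  0.3 -2.8] M [-0.03  0.02  0.  ] w 0.0276
```

View pics/f.png

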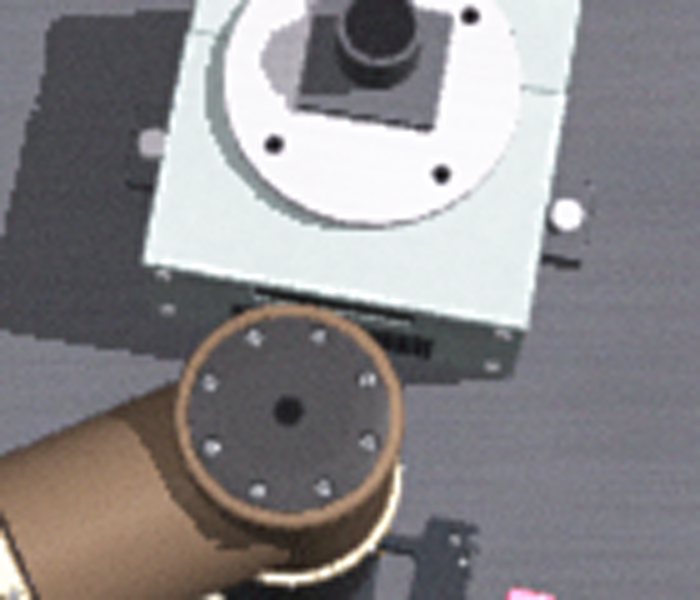

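Call:
play_rows(series=[0.008,0,0.008,0,0.009,0,0.009,0,0.009,0,0.009,0,0,0,0,-0.0025,0,0,0,0], squeeze=30)

```text
time_s: 5.72
tcp_pos: [0.4506, -0.0353, 0.0726]
eef_rot: [-59.6, 89.8, -159.9]
contact_force: [-0.3, -0.1, -3.1]
gripper_width: 0.0276
```

```bash
python3 - <<'E'
from h import *
where()
from plant import capture
I=capture('top')['img'][160:260,270:390];cv2.imwrite('pics/g.png',cv2.resize(I,None,fx=6,fy=6,interpolation=2))
where()
E
```

```text
tip in guard: x -40.1 y -26.3 z 84.6 mm yawerr 0.07 F guard x -0.3 y -0.1 z -3.1 M [ 0.01 -0.05  0.02] t 5.7
tip in guard: x -39.4 y -25.6 z 85.2 mm yawerr 0.10 F guard x 0.6 y -0.1 z -2.9 M [-0.01 -0.01 -0.  ] t 5.8
```

View pics/g.png

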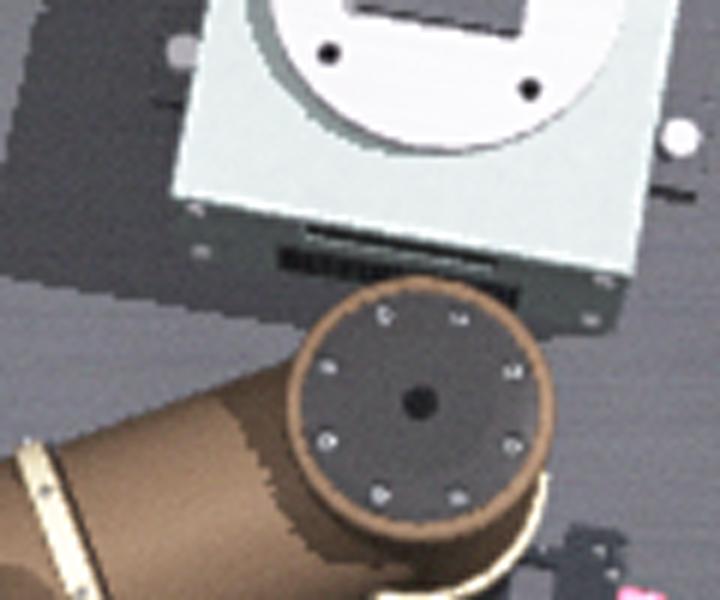

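The lower dark strip is a vent and the window slot above it is clear. The rod tip is hidden under the wrist, so I'm advancing slowly and watching force.

Call:
play_rows(series=[0,0.01,0,0,0,0.01,0,0,0,0.01,0,0,0,0.004,0,0,0,0.002,0,0])

```text
time_s: 6.18
tcp_pos: [0.4884, -0.0405, 0.0737]
eef_rot: [96.6, 90.0, -3.5]
contact_force: [0.5, -0.4, -3.5]
gripper_width: 0.0277
```

Call:
play_rows(series=[0,0.003,0,0,0,0.003,0,0,0,0.003,0,0,0,0.003,0,0,0,0.003,0,0])

```text
time_s: 6.6
tcp_pos: [0.5021, -0.0431, 0.0738]
eef_rot: [115.2, 90.0, 15.1]
contact_force: [-0.3, 0.3, -4.3]
gripper_width: 0.0278
```

Call:
play_rows(series=[0,0.003,0,0,0,0.003,0,0,0,0.003,0,0,0,0.003,0,0,0,0.003,0,0])

```text
time_s: 7.02
tcp_pos: [0.5169, -0.0458, 0.0737]
eef_rot: [50.3, 90.0, -49.8]
contact_force: [-0.9, 0.6, -2.8]
gripper_width: 0.0275
```

```bash
python3 -c "
from h import *
where()"
```

```text
tip in guard: x 27.1 y -24.6 z 85.7 mm yawerr 0.16 F guard x -1.0 y 0.5 z -2.8 M [0.02 0.03 0.  ] t 7.0
```

The tip is through the window with no contact. Approaching the bar gently.

Call:
play_rows(series=[0,0.002,0,0,0,0.002,0,0,0,0.002,0,0,0,0.001,0,0,0,0.001,0,0])

```text
time_s: 7.43
tcp_pos: [0.5246, -0.0472, 0.0737]
eef_rot: [-92.1, 90.0, 167.8]
contact_force: [0.3, 0.2, -3.9]
gripper_width: 0.0278
```

Call:
play_rows(series=[0,0.001,0,0,0,0.001,0,0,0,0.001,0,0,0,0.001,0,0,0,0,0,0])

```text
time_s: 7.85
tcp_pos: [0.5286, -0.0479, 0.0737]
eef_rot: [103.3, 90.0, 3.2]
contact_force: [0.3, 0.3, -4.7]
gripper_width: 0.0282
```

```bash
python3 -c "
from h import *
where()"
```

```text
tip in guard: x 39.0 y -24.5 z 85.7 mm yawerr 0.16 F guard x 0.2 y 0.4 z -4.7 M [-0.    0.05  0.03] t 7.8
```

Call:
play_rows(series=[0,0.001,0,0,0,0.001,0,0,0,0.001,0,0,0,0,0,0,0,0,0,0])

```text
time_s: 8.27
tcp_pos: [0.5314, -0.0484, 0.0737]
eef_rot: [-68.1, 90.0, -168.3]
contact_force: [-0.9, 0.7, -3.0]
gripper_width: 0.0279
```

Call:
play_rows(series=[0,0.001,0,0,0,0.001,0,0,0,0,0,0,0,0,0,0,0,0,0,0])

```text
time_s: 8.68
tcp_pos: [0.5318, -0.0489, 0.0733]
eef_rot: [-77.3, 89.8, -177.4]
contact_force: [-6.3, 2.4, -2.2]
gripper_width: 0.0279
```

Contact with the bar at 6 N. It's soft, about 5 N/mm. Next I'll probe in 8 mm steps along +y, which is −tool z, backing off each time.

Call:
play_rows(series=[0,-0.005,0,0,0,0,-0.008,0,0,0.003,0,0,0,0.003,0,0,0,0,0,0])

```text
time_s: 9.1
tcp_pos: [0.5335, -0.0408, 0.0729]
eef_rot: [-78.5, 89.7, -178.6]
contact_force: [-8.7, 4.5, 0.1]
gripper_width: 0.028
```

```bash
python3 -c "
from h import *
where()"
```

```text
tip in guard: x 42.5 y -16.7 z 84.9 mm yawerr 0.17 F guard x -9.3 y 2.9 z 0.1 M [1.57 2.87 0.39] t 9.1
```

Call:
play_rows(series=[0,-0.006,0,0,0,0,-0.008,0,0,0.003,0,0,0,0.003,0,0,0,0,0,0])

```text
time_s: 9.52
tcp_pos: [0.535, -0.033, 0.0729]
eef_rot: [-77.5, 89.7, -177.7]
contact_force: [-9.7, 4.4, 0.1]
gripper_width: 0.0277
```

```bash
python3 -c "
from h import *
where()"
```

```text
tip in guard: x 42.6 y -8.7 z 84.9 mm yawerr 0.18 F guard x -10.3 y 2.6 z 0.1 M [1.66 3.14 0.41] t 9.5
```

Call:
play_rows(series=[0,-0.006,0,0,0,0,-0.008,0,0,0.003,0,0,0,0.003,0,0,0,0,0,0])

```text
time_s: 9.93
tcp_pos: [0.5365, -0.0251, 0.0729]
eef_rot: [-77.4, 89.7, -177.5]
contact_force: [-9.7, 5.1, -0.6]
gripper_width: 0.0281
```

```bash
python3 -c "
from h import *
where()"
```

```text
tip in guard: x 42.6 y -0.7 z 84.9 mm yawerr 0.18 F guard x -10.4 y 3.3 z -0.6 M [1.76 3.14 0.47] t 9.9
```

Call:
play_rows(series=[0,-0.006,0,0,0,0,-0.008,0,0,0.003,0,0,0,0.003,0,0,0,0,0,0])

```text
time_s: 10.35
tcp_pos: [0.5413, -0.0168, 0.0739]
eef_rot: [118.9, 89.9, 18.8]
contact_force: [0.2, 3.5, -3.8]
gripper_width: 0.0281
```

```bash
python3 -c "
from h import *
where()"
```

```text
tip in guard: x 45.9 y 8.5 z 85.9 mm yawerr 0.23 F guard x -0.4 y 3.5 z -3.8 M [1.42 0.07 0.51] t 10.3
```

There's the hole: Fx dropped to about 0 at a depth of 46 mm, y≈8.5. The side force of +3.5 N says the centre is further to +y. Easing over and advancing.

Call:
play_rows(series=[0,0,-0.001,0,0,0.001,-0.001,0,0,0.001,0,0,0,0.001,0,0,0,0,0,0])

```text
time_s: 10.77
tcp_pos: [0.543, -0.016, 0.0735]
eef_rot: [-80.1, 90.0, 179.8]
contact_force: [-2.6, 3.7, -3.2]
gripper_width: 0.0279
```

```bash
python3 -c "
from h import *
where()"
```

```text
tip in guard: x 47.4 y 9.4 z 85.5 mm yawerr 0.16 F guard x -3.2 y 3.2 z -3.2 M [1.21 0.9  0.43] t 10.8
```

Call:
play_rows(series=[0,0,-0.001,0,0,0,-0.001,0,0,0,-0.001,0,0,0.001,0,0,0,0.001,0,0])

```text
time_s: 11.18
tcp_pos: [0.5461, -0.0135, 0.0739]
eef_rot: [88.0, 90.0, -12.1]
contact_force: [-0.9, -0.6, -3.2]
gripper_width: 0.0279
```

```bash
python3 -c "
from h import *
where()"
```

```text
tip in guard: x 50.0 y 12.4 z 85.9 mm yawerr 0.16 F guard x -0.8 y -0.7 z -3.2 M [-0.05 -0.03  0.02] t 11.2
```

Free at y=12.4. The taper contacts put the hole centre at about 13.4, so I'm shifting +1 mm and feeding in.

Call:
play_rows(series=[0,0,-0.001,0,0,0.002,0,0,0,0.002,0,0,0,0.002,0,0,0,0.002,0,0])

```text
time_s: 11.6
tcp_pos: [0.5541, -0.0139, 0.0737]
eef_rot: [78.9, 90.0, -21.2]
contact_force: [-0.4, 0.4, -3.8]
gripper_width: 0.0278
```

```bash
python3 -c "
from h import *
where()"
```

```text
tip in guard: x 58.0 y 13.5 z 85.7 mm yawerr 0.16 F guard x -0.5 y 0.4 z -3.8 M [-0.03  0.01  0.04] t 11.6
```

Call:
play_rows(series=[0,0.002,0,0,0,0.002,0,0,0,0.002,0,0,0,0.002,0,0,0,0.002,0,0])

```text
time_s: 12.02
tcp_pos: [0.5639, -0.0156, 0.0737]
eef_rot: [-89.5, 90.0, 170.3]
contact_force: [-0.5, 0.2, -3.9]
gripper_width: 0.0279
```

Call:
play_rows(series=[0,0.003,0,0,0,0.003,0,0,0,0.003,0,0,0,0.003,0,0,0,0.003,0,0])

```text
time_s: 12.43
tcp_pos: [0.5787, -0.0183, 0.0737]
eef_rot: [-99.3, 90.0, 160.5]
contact_force: [-0.4, 0.6, -4.4]
gripper_width: 0.0278
```

```bash
python3 -c "
from h import *
where()"
```

```text
tip in guard: x 83.0 y 13.6 z 85.7 mm yawerr 0.16 F guard x -0.5 y 0.5 z -4.4 M [0.23 0.16 0.11] t 12.4
```

Call:
play_rows(series=[0,0.003,0,0,0,0.003,0,0,0,0.003,0,0,0,0.003,0,0,0,0.003,0,0])

```text
time_s: 12.85
tcp_pos: [0.5934, -0.0208, 0.0737]
eef_rot: [-114.6, 90.0, 145.2]
contact_force: [-0.4, 2.0, -3.6]
gripper_width: 0.0274
```

Call:
play_rows(series=[0,0.002,0,0,0,0.001,0,0,0,0.001,0,0,0,0.001,0,0,0,0.001,0,0])

```text
time_s: 13.27
tcp_pos: [0.599, -0.0218, 0.0737]
eef_rot: [-114.4, 90.0, 145.5]
contact_force: [-1.3, 1.5, -3.6]
gripper_width: 0.028
```

```bash
python3 -c "
from h import *
where()"
```

```text
tip in guard: x 103.6 y 13.7 z 85.7 mm yawerr 0.16 F guard x -1.6 y 1.2 z -3.6 M [0.85 0.38 0.21] t 13.3
```

Call:
play_rows(series=[0,0.001,-0.0005,0,0,0.001,0,0,0,0.001,0,0,0,0.001,0,0,0,0,0,0])

```text
time_s: 13.68
tcp_pos: [0.6025, -0.0222, 0.0736]
eef_rot: [-76.9, 89.9, -177.0]
contact_force: [-4.2, 1.7, -0.9]
gripper_width: 0.0279
```

```bash
python3 -c "
from h import *
where()"
```

```text
tip in guard: x 107.1 y 13.9 z 85.6 mm yawerr 0.14 F guard x -4.5 y 0.9 z -0.9 M [0.58 1.29 0.06] t 13.7
```

Handle contact at 107 on my scale. With the bar at 42 there, that leaves the handle against the guard. A touch more to seat it, relax, then release.

Call:
play_rows(series=[0,0.001,0,0,0,0.0005,0,0,0,0,0,0,0,0,0,0,0,0,0,0])

```text
time_s: 14.1
tcp_pos: [0.6026, -0.0223, 0.0734]
eef_rot: [-80.0, 89.8, 179.9]
contact_force: [-9.1, 4.0, 1.5]
gripper_width: 0.0284
```

```bash
python3 -c "
from h import *
where()"
```

```text
tip in guard: x 107.2 y 13.8 z 85.4 mm yawerr 0.14 F guard x -9.7 y 2.3 z 1.5 M [1.48 2.96 0.07] t 14.1
```

Call:
play_rows(series=[0,-0.001,0,0,0,0,0,0,0,0,0,0,0,0,0,0,0,0,0,0])

```text
time_s: 14.52
tcp_pos: [0.6026, -0.0223, 0.0734]
eef_rot: [-77.0, 89.9, -177.2]
contact_force: [-5.6, 2.3, -1.1]
gripper_width: 0.0279
```

Call:
play_rows(series=[0,0,0,0,0,0,0,0,0,0,0,0,0,0,0,0,0,0,0,0], jaw=100)

```text
time_s: 14.93
tcp_pos: [0.6042, -0.0222, 0.0741]
eef_rot: [104.5, 89.9, 4.4]
contact_force: [0.4, -0.4, -0.1]
gripper_width: 0.0557
```

Call:
play_rows(series=[0,0,0,0,0,0,0,0,0,0,0,0,0,0,0,0,0,0,0,0])

```text
time_s: 15.35
tcp_pos: [0.6036, -0.0222, 0.0737]
eef_rot: [138.7, 90.0, 38.5]
contact_force: [0.3, -0.4, -0.4]
gripper_width: 0.0859
```

```bash
python3 - <<'E'
from h import *
where()
from plant import capture
for n in('top','scene'):
  cv2.imwrite(f'pics/k_{n}.png',capture(n)['img'])
E
```

```text
tip in guard: x 108.2 y 14.1 z 85.7 mm yawerr 0.16 F guard x 0.4 y -0.4 z -0.4 M [-0.01  0.02  0.  ] t 15.3
```

View pics/k_scene.png

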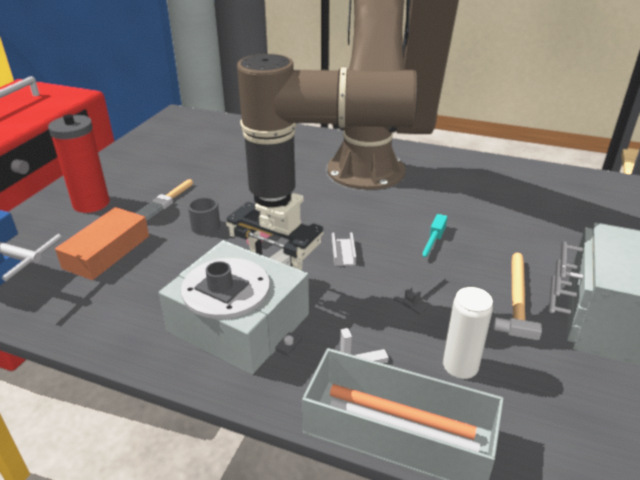

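The gripper is open and free of force. Straight up, then away for a look.

Call:
play_rows(series=[-0.015,0,0,0,-0.025,0,0,0,-0.03,0,0,0,-0.035,0,0,0,-0.035,0,0,0])

```text
time_s: 15.87
tcp_pos: [0.6031, -0.0224, 0.2149]
eef_rot: [-64.6, 89.9, -164.7]
contact_force: [1.5, 0.1, -0.4]
gripper_width: 0.088
```

Call:
play_rows(series=[-0.02,0,-0.02,0,0,0,-0.04,0,0,0,-0.04,0,0,0,-0.04,0,0,0,-0.04,0])

```text
time_s: 16.28
tcp_pos: [0.6353, 0.1566, 0.2342]
eef_rot: [134.8, 90.0, 34.6]
contact_force: [1.3, 0.5, -0.4]
gripper_width: 0.0877
```

Call:
play_rows(series=[0,0,-0.03,0,0,0,0,0,0,0,0,0,0,0,0,0,0,0,0,0])

```text
time_s: 16.7
tcp_pos: [0.6405, 0.1837, 0.2338]
eef_rot: [-34.7, 90.0, -134.8]
contact_force: [0.2, -0.1, 0.9]
gripper_width: 0.0877
```

```bash
python3 - <<'E'
from h import *
where()
from plant import capture
T=capture('top')['img'];S=capture('scene')['img']
cv2.imwrite('pics/m_scene.png',S);cv2.imwrite('pics/m_top0.png',T)
cv2.imwrite('pics/m_top.png',cv2.resize(T[140:240,280:400],None,fx=6,fy=6,interpolation=2))
E
```

```text
tip in guard: x 107.6 y 223.2 z 245.8 mm yawerr 0.12 F guard x 0.2 y -0.1 z 0.9 M [-0.1  -0.03 -0.  ] t 16.7
```

View pics/m_top.png

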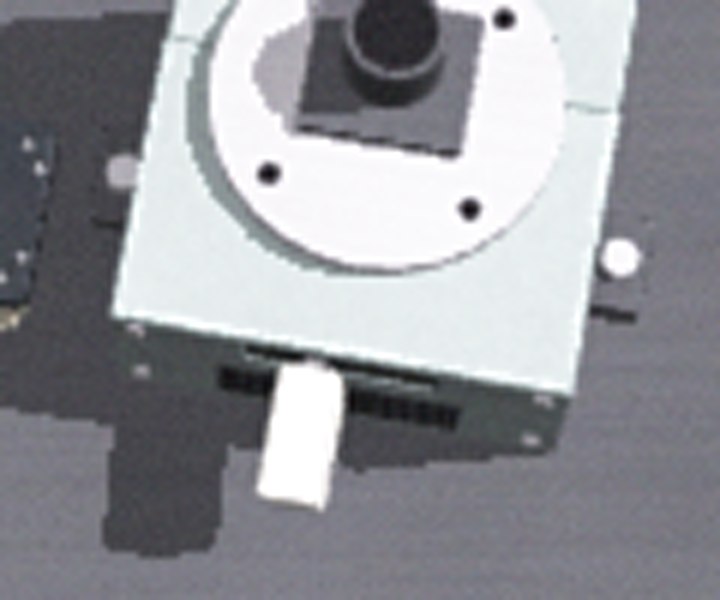

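View pics/m_top0.png

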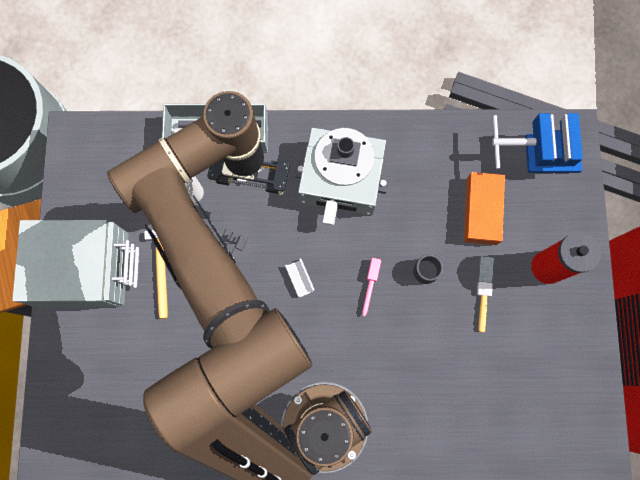

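The pin hangs slightly tail-down, as expected. I'll check its depth by fitting a pitched model to the top view.

```bash
python3 - <<'E'
from h import *
I=cv2.imread('pics/m_top0.png')
B=np.array([[a,b,c] for a in(-.032,.032) for b in(-.014,.014) for c in(-.017,.017)])
def draw(tipx,tz,pitch,col,J):
    c,s=np.cos(pitch),np.sin(pitch)
    # tip at (tipx,y,tz) guard frame; axis (c,0,s)
    X=np.array([c,0,s]);Y=np.array([0,1,0]);Z=np.array([-s,0,c])
    P=B+[-.137,0,0];G=P[:,:1]*X+P[:,1:2]*Y+P[:,2:]*Z+[tipx,.0138,tz]
    Wd=np.c_[W+G[:,:1]*GX+G[:,1:2]*GY,G[:,2]]
    for i in range(8):
        for j in range(i):
            if (abs(B[i]-B[j])>1e-9).sum()==1:
                a,b=[np.round((proj('top',Wd[k])[0]-[310,190]+.5)*14).astype(int).tolist() for k in(i,j)]
                cv2.line(J,a,b,col,1)
out=[]
for tx in(.105,.097):
    J=cv2.resize(I[190:230,310:338],None,fx=14,fy=14,interpolation=2);draw(tx,.091,.115,(0,0,255),J);out.append(J)
cv2.imwrite('pics/n.png',np.hstack(out))
E
```

```text
(no output)
```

View pics/n.png

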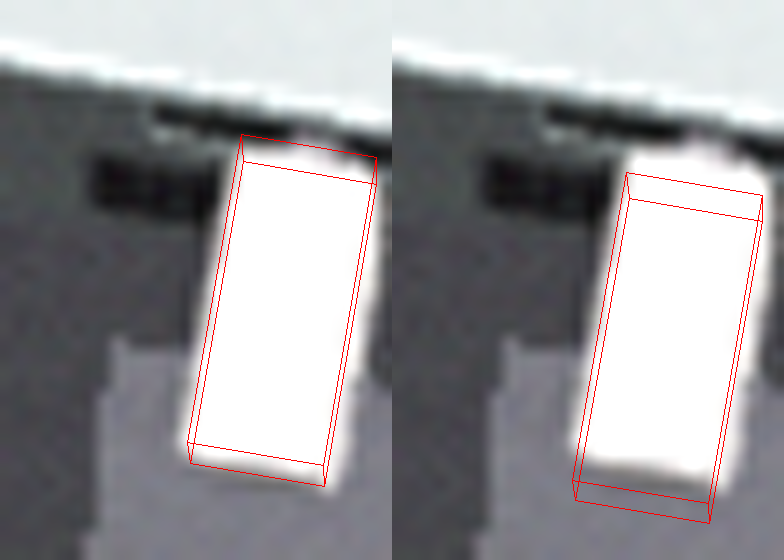

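View pics/m_scene.png

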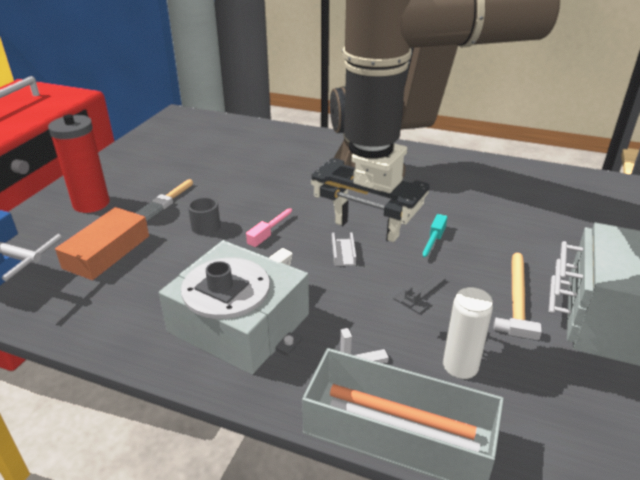

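The scene view shows the pin's handle at (282,258) against the guard. The bystanders are where they were (can 470,330; hammer 518,295; square 360,350), and the gripper is clear of everything. Handing in.

```bash
python3 -c "
from plant import *
print(close_job())"
```

```text
the job is handed in; nothing more can be done
None
```

The lock pin is in the bar's hole, fully home and released, and I handed the job in at about 17 s of the 67 s allowed. `close_job` gives no verdict, so the success criteria themselves are unconfirmed.

- **Finding the hole:** I probed the bar in 8 mm steps with about 6–10 N. The hole was about 13.5 mm left of the window's middle.
- **Pushing home:** The handle met the guard about 65 mm after first contact with the bar, as the given sizes predict. The highest force I read was about 11 N, seen only at the end of each move.
- **Last checks:**
  - In the top view, a model tilted nose-up by 0.115 rad, with its tip 105 mm in, fits the handle. A 97 mm version clearly does not. The tilt comes from the slack in the window and hole and was not measured separately.
  - Force on the tool was about zero after release.
  - The gripper is well clear of everything.
  - By eye, the bystanders have not moved.
- **Disagreements:**
  - The scene camera's fit of the pin was about 1 px (2–3 mm) off the top camera's.
  - Assuming the tip sits 137 mm ahead of the TCP, contact with the bar read about 42 mm in, where 40 mm was expected. I put this down to gripping the pin about 2 mm off centre.

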